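# Lock the bench-clamped polisher on

## Robot

A 7-joint arm with a two-finger parallel gripper is mounted at the origin on a cart in front of the work surface, level with it; the furniture and walls round the work are solid. World frame = base frame: x ahead of the robot, y to its left, z up, the work surface at z = 0. Lengths are in m, angles in rad, forces in N, time in s.
With the tool pointing down it reaches from about 0.4 to 0.85 m from the base axis. Payload 6.9 kg.
Tool frame: the origin (TCP) lies on the centre line of the jaws, within the pads' length; the fingertips stand 8 mm ahead of it and the grasp point (between the pads) lies 11 mm behind it (r.tip_extent is the distance from the TCP to the fingertips, in m); z points along the fingers, y is the line along which they close (so a half turn about z gives the same grasp; the last joint's range is limited). The gripper opens to 85 mm and grips with 20 to 120 N. Pads are 22 mm wide; open, the fingers measure 114 mm over their backs; the gripper's body (76 mm by 85 mm) begins 54 mm behind the grasp point. The pads swing forward as they close: fully open they stand 13 mm farther back than shut.
Start: joints at [1.296, 0.507, -0.238, 1.5, 0.126, 1.149, -0.155], TCP at [0.232, -0.58, 0.239] pointing down, gripper open.
Joint ranges: [-3.08, 3.08], [-0.24, 2.05], [-1.43, 1.35], [0, 2.5], [-1.52, 4.66], [0.17, 1.96], [-2.89, 2.89]. Speed limits (rad/s): [2.39, 2.39, 3.14, 3.14, 3.14, 3.14, 3.14].

## Interface

Orientations are given as a unit quaternion [x, y, z, w].
In Python, from rig import r gives the robot as it stands. The module is installed in compiled form; this text tells all that it offers.
- The arm moves only by the tool jog_arm, never from a script. Its argument "motion" is text: rows parted by semicolons, each of 7 numbers parted by spaces: the turn, a rotation vector about the tool's x, y, z as a fraction of full scale, then the shift along the tool's x, y, z as a fraction of full scale, then the opening, from 0 (shut) to 1 (fully open). A call has 1 to 20 rows; each row is the pose to reach, as a shift and turn from the pose commanded when the call began, along the tool's axes at that moment, turning the shorter way round; what a row does not reach only later rows make up. Full scale, the value 1, is 15 cm for a shift and 2 pi rad for a turn. A row lasts 1/12 s, in which the tool goes at most 41.7 mm and 7.16 degrees, less where a joint would pass 70% of its speed; a pose out of reach is approached as far as the arm can. A call with a number of a shift or a turn outside -1 to 1 is refused whole. A call with a gripper value outside its range is refused whole. The fingers move at their own pace and stop on an object; the grip force is fixed at half the most. Time passes only in rows, so rows that repeat a pose let the fingers close. It gives the time, the measured TCP pose, the force, the opening and the grip force at its end, in the units of the state.
- r.state(): the state, without advancing time (a new reading comes with each control period).
- r.camera(name): name is "scene" or "top" or "wrist"; returns a dict with "color" (384x512x3 uint8, red, green, blue), "range_z" (384x512 float32, m along the optical axis (not along the pixel's ray), 0 where there is no reading), "fx", "fy", "cx", "cy" (pixels), "distortion" ([k1, k2, p1, p2, k3] as OpenCV has them; the pictures are not rectified), "R" (3x3) and "t" (3): a world point X has camera coordinates R X + t. Camera axes: x right, y down, z forward; pixel columns grow to the right and rows downward; lengths in m; the calibration is good to about 2 mm. A picture is of the moment at which its call begins.
- r.hand_in(): hands the job in; it is judged then, once.
Trained networks look in a picture, given as the dict that the camera call returned (one of the last four; its "shot" number tells which), for a name from the list of things; names that differ only in an ending like _2 or _b are one class to them, and where a whole thing is asked for, a point or a joint stands for the part that bears it (a point fixed in the world has none). Each returns a list of dicts, best first, with "p" (0 to 1); they miss things now and then, are a little off and sometimes report something else, mostly with a low value. They report only what shows in the picture. A call takes as long as a camera call.
- r.spot_in(target, picture): "xy" ([column, row] in pixels, amid what is visible of it).
- r.regions_of(target, picture): "pixels" (384x512 bool, what is visible of it) and "xy" ([column, row] in pixels, amid what is visible of it).
- r.spot_point(target, picture): "xy" ([column, row] in pixels: a listed point, or the origin of a listed thing).
The state is a dict: "time_s": time; "joints": joint angles; "joint_vel": joint speeds; "joint_torque": joint torques, N m; "ee_pos": TCP position; "ee_rot": TCP orientation; "contact_force": force on the tool from outside, world axes, zero at the start; "wrist_torque": the same for the moment, N m; "finger_gap": finger opening in m; "gripper_force": force on a finger pad.
Only numpy, scipy, OpenCV 4.12 (cv2) and the standard library are available. Lean on these libraries where they do the work, as an engineer would, in place of code of your own. Each camera call takes 0.05 s, during which the arm holds its last target. There are 200 camera calls.

## Task

The polisher clamped in the low bench stand has to run hands-free. Squeeze its yellow trigger fully down and, while it is down, press the red lock-on button beside it fully in. Keep the button pressed while you ease the trigger up until the lock catches it, then let go of both: the trigger must stay held part-way down and the button in.

Things in the scene. Friction and masses are not known exactly. Their poses are not given: they have to be found in the camera images.
- trigger_top (a point): Centre of the top of the yellow trigger of a green polisher fixed belly-up on the worktop: level, 60 (x) by 40 mm (y), 97 mm up when out; moves with it. x to the white disc (110 mm up, from x 83 mm on), y away from the red button, z up. Green cheek that holds the button: inner face at y -21, outer face at -31 mm, 52 mm long, 112 mm up. Beyond y +20 and past the button all is under 72 mm high
- button_face (a point): Centre of the outer face of the red lock-on button, 26 (x) by 20 mm (z), on the outer side of the cheek, 96 mm above the worktop. The face stands 11 mm proud of the cheek, looks to -y and is pressed level along +y; the point moves with it; same axes as the trigger's
- trigger (a joint): How far the trigger is down, m: 0 out, 0.016 fully down. A spring lifts it with 3 N (out) to 7 N (down). The button can go in only when it is down 0.012 or more. Held by the lock it stands at about 0.008, its top 89 mm above the worktop
- lock (a joint): How far the button is in, m: 0 out, 0.009 fully in (2 mm proud of the cheek). Spring 1.5 N (out) to 3.3 N (in); let go while the trigger is fully down, it springs out. If the trigger rises while it is in 0.0065 or more, a hook catches the trigger and keeps the button in at about 0.006. One finger can hold the trigger down while the other, outside the cheek at the same height, presses the button

How it is judged:
On the way, in this order (a step that is already met when the one before it is completed fails the run):
1. the trigger is squeezed down while the button is still out (value of joint trigger above 0.0125 m and value of joint lock below 0.004 m), for 0.1 s.
2. the button is pressed in while the trigger is down (value of joint trigger above 0.0115 m and value of joint lock above 0.0065 m), for 0.1 s.
At the end, for the whole second after the job is handed in: The trigger has eased up and is held by the lock part-way down (6 to 10.5 mm of its 16 mm), with the button still in (at least 4.5 of its 9 mm) (value of joint trigger between 0.006 and 0.0105 m and value of joint lock above 0.0045 m); the robot touches nothing.
It also fails if it takes over 32 s, if anything falls off the work surface, if the arm or the gripper's body presses on something with over 40 N, if the wrist force passes 120 N, or if a joint passes its speed limit or range.

## Working session

There is one attempt and no reset: what is moved stays moved. The work goes in short steps, Python scripts to look and compute and a tool call to move; the robot and the scene stay as the last step left them, time stands still between calls to the robot, and variables do not carry over. Pictures are saved under pics/ and viewed, at most 10 in all, crops included, and the job is handed in when it is done.

Besides the shell and the picture viewer there is one more tool, called after "Emit:" as name(argument=value, ...) on one line, values as JSON. jog_arm: Moves the arm, as the interface text tells. Its arguments: {"type":"object","properties":{"motion":{"type":"string"}},"required":["motion"]}

```bash
mkdir -p pics
cat > h.py <<'E'
import numpy as np, cv2
from rig import r
def ray(c,xy,z=None,depth=None):
    K=np.array([[c['fx'],0,c['cx']],[0,c['fy'],c['cy']],[0,0,1.]])
    u=cv2.undistortPoints(np.array([[xy]],float),K,np.array(c['distortion'],float))[0,0]
    d=np.array([u[0],u[1],1.]);R=np.array(c['R']);t=np.array(c['t'])
    o=-R.T@t; w=R.T@d
    if z is not None: return o+w*(z-o[2])/w[2]
    return o+w*depth
E
python3 - <<'E'
from h import *
ims=[]
for n in ['top','scene']:
    c=r.camera(n); im=c['color'][:,:,::-1].copy()
    for t,z in [('trigger_top',.097),('button_face',.096)]:
        for q in r.spot_point(t,c)[:2]:
            x,y=q['xy']; d=c['range_z'][int(y),int(x)]
            print(n,t,q['p'],q['xy'],ray(c,q['xy'],z=z),ray(c,q['xy'],depth=d))
            cv2.circle(im,(int(x),int(y)),2,(255,0,255),-1)
    ims.append(im)
cv2.imwrite('pics/a.png',cv2.resize(np.hstack(ims),(800,300)))
s=r.state();print(s['time_s'],s['ee_pos'],s['ee_rot'],s['finger_gap'],r.tip_extent)
E
```

```text
top trigger_top 0.92 [266.7, 198.4] [0.50533514 0.12891563 0.097     ] [0.5056008  0.12881884 0.09542195]
top button_face 0.58 [277.9, 179.6] [0.53819696 0.10824559 0.096     ] [0.53548984 0.10936838 0.10903391]
scene trigger_top 0.97 [249.7, 196.2] [0.5078495  0.12989388 0.097     ] [0.50989499 0.13214228 0.09503302]
scene button_face 0.58 [272.2, 190.6] [0.54827151 0.11654104 0.096     ] [0.54148534 0.10985332 0.10202001]
0.3 [ 0.232187   -0.58011634  0.23900713] [ 9.81931348e-01  1.89237276e-01 -6.55851755e-05 -2.77740626e-04] 0.08549506670656223 0.008
```

View pics/a.png

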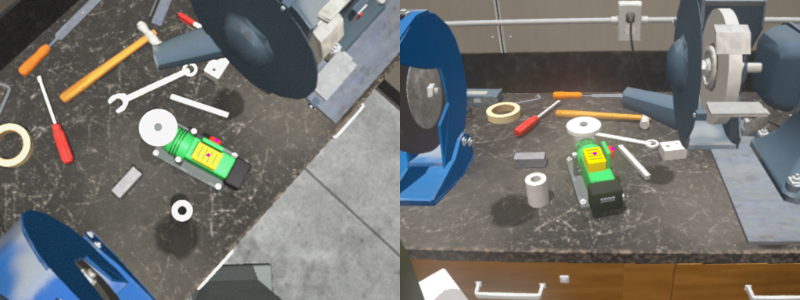

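Run:
```python
from h import *
c=r.camera('top'); im=c['color'][:,:,::-1].copy()
hsv=cv2.cvtColor(im,cv2.COLOR_BGR2HSV)
box=np.zeros(im.shape[:2],bool); box[130:250,170:320]=1
def pts(m,z): 
    v,u=np.nonzero(m); return np.array([ray(c,(a,b),z=z) for a,b in zip(u,v)])
yel=(abs(hsv[...,0].astype(int)-27)<5)&(hsv[...,1]>120)&(hsv[...,2]>100)&box
p=pts(yel,.097); print('yel',len(p),p.mean(0),cv2.minAreaRect((p[:,:2]*1000).astype(np.float32)))
rg=r.regions_of('trigger_top',c)[0]; p=pts(rg['pixels'],.097); print('net',rg['p'],len(p),cv2.minAreaRect((p[:,:2]*1000).astype(np.float32)))
red=((hsv[...,0]<6)|(hsv[...,0]>174))&(hsv[...,1]>150)&(hsv[...,2]>80)&box
p=pts(red,.106);print('red',len(p),p.mean(0),cv2.minAreaRect((p[:,:2]*1000).astype(np.float32)))
wh=(hsv[...,1]<40)&(hsv[...,2]>150)&box; wh[:, 240:]=0
p=pts(wh,.110);print('wh',len(p),p.mean(0),cv2.minAreaRect((p[:,:2]*1000).astype(np.float32)))
d=c['range_z'];
# height map: overall tall things
K=np.array([[c['fx'],0,c['cx']],[0,c['fy'],c['cy']],[0,0,1.]])
v,u=np.mgrid[0:384,0:512]
q=cv2.undistortPoints(np.stack([u.ravel(),v.ravel()],1).astype(float)[:,None],K,np.array(c['distortion'],float))[:,0]
X=np.c_[q,np.ones(len(q))]*d.reshape(-1,1); W=(X-np.array(c['t']))@np.array(c['R']); 
H=np.zeros((14,22))
for x in W[d.ravel()>0]:
    i=int(np.floor((x[0]-.2)/.05)); j=int(np.floor((x[1]+.6)/.05))
    if 0<=i<14 and 0<=j<22: H[i,j]=max(H[i,j],x[2])
print('y from -.6 step .05; rows x from .2'); print((H*100).astype(int))
cv2.imwrite('pics/b.png',cv2.resize(im[130:250,170:320],(750,600),interpolation=cv2.INTER_CUBIC))
```

```text
yel 848 [0.5039178  0.13261136 0.097     ] ((509.7358703613281, 129.4518280029297), (59.899566650390625, 56.47175979614258), 60.42348098754883)
net 0.74 877 ((502.8537902832031, 132.09022521972656), (60.340057373046875, 45.44244384765625), 59.07753372192383)
red 82 [0.53748914 0.11353148 0.106     ] ((537.460693359375, 113.55680847167969), (26.939632415771484, 8.658549308776855), 61.53212356567383)
wh 2265 [0.5567138  0.23833448 0.11      ] ((535.8345336914062, 233.92201232910156), (115.90077209472656, 180.87033081054688), 88.68290710449219)
y from -.6 step .05; rows x from .2
[[ 0  0  0  0  0  0  0  0  0  0  0  0  0  0  0  0  8 10 25 11  0  0]
 [ 0  0  0  0  0  0  0  0  0  0  0  0  0  0  0  0  0  9 40 41 40  0]
 [ 0  0  0  0  0  0  0  0  0  0  0  0  0  0  0  0  0  0 60 40 39 36]
 [ 0  0  0  0  0  0  0  0  0  0  0  0  0  0  0  6  6  0  0  0 36 33]
 [ 0  0  0  0  0  0  0  0  0  0  0  0  7  7  2  6  6  0  3  3  0  0]
 [ 0  0  0  0  0  0  0  0  0  0  0  0  7  7 10  9  7  3  3  0  0  0]
 [ 0  0  0  0  0  0  0  0  0  0  0  0  0 11 11 10 10 10  0  0  2  3]
 [ 0  0  0  0  0  0  0  1  1 24 31 33  0  0  6 10 11 10  0  0  0  3]
 [ 0  0  0  0  0  0  1  1 24 25 36 47 42  1  1  1 10 10  1  0  0  2]
 [ 0  0  0  0  0  1  1  1 24 25 37 47 43 40 29  1 14  1  1  1  2  2]
 [ 0  0  0  0  1  1  1  1  1  0  0  0  0 38 33 15 15 12  0  2  2  2]
 [ 0  0  0  0  1  1  3  7 26 24  0  0  0  3 30 24 14  2  2  2  0  0]
 [ 0  0  0  1  1  3 10 11 10  0  0  0  0  0  0 22  2  2  2  0  0  1]
 [ 0  0  0  1  3  6 11 11  0  0  0  0  0  0  1  1  0  3  0  0  1  8]]
```

View pics/b.png

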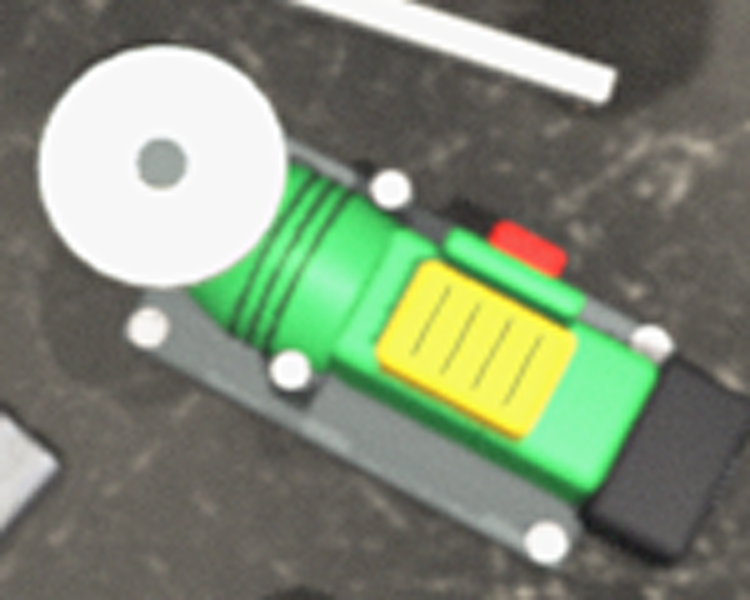

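Emit:
jog_arm(motion="0 0 0 0.666 -0.775 0 0.43;0 0 0 0.666 -0.775 0 0.43;0 0 0 0.666 -0.775 0 0.43;0 0 0 0.666 -0.775 0 0.43;0 0 0 0.666 -0.775 0 0.43")

```text
time_s: 0.82
ee_pos: [0.2848, -0.4291, 0.2399]
ee_rot: [0.981, 0.193, 0.001, -0.001]
contact_force: [0.5, -0.2, -0.6]
finger_gap: 0.0366
gripper_force: 0.0
```

Run:
```python
from h import *
c=r.camera('top')
D=ray(c,(202.4,162.6),z=.110); T=ray(c,(265.4,200),z=.097)
d=D-T; print(D,T,np.degrees(np.arctan2(d[1],d[0])),np.linalg.norm(d[:2]))
B=[ray(c,(170+a/5,130+b/5),z=.097) for a,b in ((425,258),(578,342),(520,442),(377,348))]
print(np.mean(B,0)); e=B[1]-B[0]; f=B[2]-B[3]; 
for e in (e,f): print(np.degrees(np.arctan2(-e[1],-e[0])),np.linalg.norm(e))
```

```text
[0.56793286 0.2379589  0.11      ] [0.50259383 0.13125027 0.097     ] 58.52034396688979 0.1251236251209356
[0.50358295 0.13192974 0.097     ]
59.38032313910235 0.0604018523592686
54.935133321559356 0.058785131810524534
```

Emit:
jog_arm(motion="0 0 0 0.666 -0.775 0 0.43;0 0 0 0.666 -0.775 0 0.43;0 0 0 0.666 -0.775 0 0.43;0 0 0 0.666 -0.775 0 0.43;0 0 0 0.666 -0.775 0 0.43")

```text
time_s: 1.28
ee_pos: [0.3334, -0.2858, 0.2398]
ee_rot: [0.981, 0.192, 0.001, -0.0]
contact_force: [-0.9, 1.0, -0.2]
finger_gap: 0.0369
gripper_force: 0.0
```

Emit:
jog_arm(motion="0 0 0 0.666 -0.775 0 0.43;0 0 0 0.666 -0.775 0 0.43;0 0 0 0.666 -0.775 0 0.43;0 0 0 0.666 -0.775 0 0.43;0 0 0 0.666 -0.775 0 0.43")

```text
time_s: 1.7
ee_pos: [0.3832, -0.1411, 0.2399]
ee_rot: [0.981, 0.192, 0.001, -0.0]
contact_force: [-0.4, -0.7, 0.3]
finger_gap: 0.0366
gripper_force: 0.0
```

Emit:
jog_arm(motion="0 0 0 0.666 -0.775 0 0.43;0 0 0 0.666 -0.775 0 0.43;0 0 0 0.666 -0.775 0 0.43;0 0 0 0.666 -0.775 0 0.43;0 0 0 0.666 -0.775 0 0.43")

```text
time_s: 2.12
ee_pos: [0.4331, 0.0044, 0.2399]
ee_rot: [0.981, 0.192, 0.002, -0.001]
contact_force: [0.4, 1.0, 0.2]
finger_gap: 0.0367
gripper_force: 0.0
```

Emit:
jog_arm(motion="0 0 -0.106 0.903 -0.479 0 0.43;0 0 -0.106 0.903 -0.479 0 0.43;0 0 -0.106 0.903 -0.479 0 0.43;0 0 -0.106 0.903 -0.479 0 0.43;0 0 -0.106 0.903 -0.479 0 0.43;0 0 -0.106 0.903 -0.479 0 0.43;0 0 -0.106 0.903 -0.479 0 0.43;0 0 -0.106 0.903 -0.479 0 0.43;0 0 -0.106 0.903 -0.479 0 0.43;0 0 -0.106 0.903 -0.479 0 0.43")

```text
time_s: 2.95
ee_pos: [0.5297, 0.1159, 0.2394]
ee_rot: [0.867, 0.499, 0.0, 0.0]
contact_force: [0.8, 0.2, -0.1]
finger_gap: 0.0371
gripper_force: 0.0
```

Run:
```python
from h import *
c=r.camera('wrist'); im=c['color'][:,:,::-1].copy()
for t,z in [('trigger_top',.097),('button_face',.096)]:
    for q in r.spot_point(t,c)[:1]: print(t,q['p'],q['xy'],ray(c,q['xy'],z=z))
    for q in r.regions_of(t,c)[:1]:
        v,u=np.nonzero(q['pixels']); p=np.array([ray(c,a,z=z)[:2] for a in zip(u,v)]); print(q['p'],len(u),cv2.minAreaRect((p*1000).astype(np.float32)))
cv2.imwrite('pics/c.png',im)
s=r.state();print(s['time_s'],s['ee_pos'],s['ee_rot'],s['contact_force'],s['joints'])
```

```text
0.81 2535 ((508.71575927734375, 133.64808654785156), (61.855674743652344, 39.79580307006836), 60.273963928222656)
button_face 0.81 [273.1, 174.9] [0.54555247 0.10920161 0.096     ]
0.83 342 ((539.64404296875, 113.41376495361328), (29.646270751953125, 10.63768196105957), 59.98733901977539)
3.2 [0.52946578 0.11686759 0.23945827] [8.66250272e-01 4.99610284e-01 1.10257409e-04 1.33871628e-04] [-0.02269992  0.08260576  0.26676991] [ 0.20613142  0.43536576 -0.6973654   1.71585533  0.30862531  1.10276144
 -1.11078994]
```

View pics/c.png

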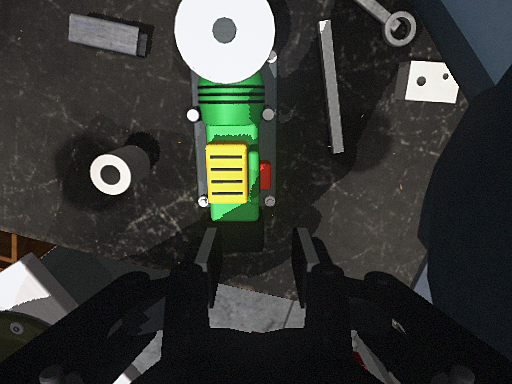

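Emit:
jog_arm(motion="0 0 0 0.0133 0.0133 0.2 0.43;0 0 0 0.0133 0.0133 0.4 0.43;0 0 0 0.0133 0.0133 0.6 0.43;0 0 0 0.0133 0.0133 0.75 0.43;0 0 0 0.0133 0.0133 0.827 0.43;0 0 0 0.0133 0.0133 0.827 0.43;0 0 0 0.0133 0.0133 0.827 0.43")

```text
time_s: 3.78
ee_pos: [0.5324, 0.118, 0.1156]
ee_rot: [0.866, 0.5, -0.0, -0.0]
contact_force: [0.3, -0.4, 0.7]
finger_gap: 0.0363
gripper_force: 0.0
```

Run:
```python
from h import *
c=r.camera('wrist'); im=c['color'][:,:,::-1].copy()
cv2.imwrite('pics/d.png',im)
s=r.state();print(s['time_s'],s['ee_pos'],s['contact_force'])
```

```text
3.8333 [0.5329092  0.11825154 0.11638928] [ 0.12818312 -0.02336484  0.58273182]
```

View pics/d.png

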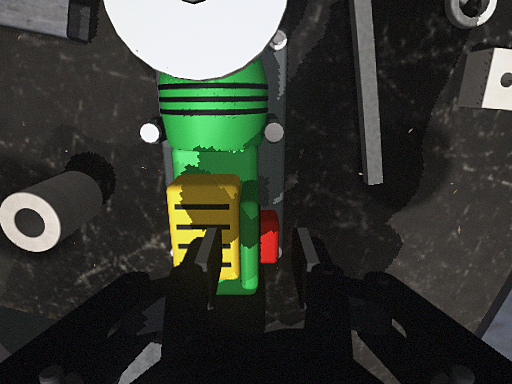

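Emit:
jog_arm(motion="0 0 0 0 0 0.05 0.43;0 0 0 0 0 0.1 0.43;0 0 0 0 0 0.13 0.43;0 0 0 0 0 0.13 0.43;0 0 0 0 0 0.13 0.43")

```text
time_s: 4.25
ee_pos: [0.5333, 0.1182, 0.0963]
ee_rot: [0.866, 0.5, 0.001, 0.0]
contact_force: [3.5, 1.0, 5.3]
finger_gap: 0.0367
gripper_force: 2.3
```

Emit:
jog_arm(motion="0 0 0 0 0 0.02 0.43;0 0 0 0 0 0.04 0.43;0 0 0 0 0 0.04 0.43;0 0 0 0 0 0.04 0.43")

```text
time_s: 4.58
ee_pos: [0.5333, 0.1182, 0.0905]
ee_rot: [0.866, 0.5, 0.001, 0.0]
contact_force: [2.4, 0.6, 6.3]
finger_gap: 0.0366
gripper_force: 3.0
```

Emit:
jog_arm(motion="0 0 0 0 0 0.01 0.43;0 0 0 0 0 0.02 0.43;0 0 0 0 0 0.02 0.43;0 0 0 0 0 0.02 0.43")

```text
time_s: 4.92
ee_pos: [0.5333, 0.1181, 0.0879]
ee_rot: [0.866, 0.5, 0.001, 0.0]
contact_force: [2.8, 1.0, 8.6]
finger_gap: 0.0367
gripper_force: 4.5
```

Emit:
jog_arm(motion="0 0 0 0 0 0.01 0.43;0 0 0 0 0 0.01 0.43;0 0 0 0 0 0.01 0.43")

```text
time_s: 5.17
ee_pos: [0.5335, 0.1183, 0.0878]
ee_rot: [0.866, 0.5, 0.002, 0.001]
contact_force: [-0.8, -0.8, 21.7]
finger_gap: 0.0369
gripper_force: 11.2
```

Emit:
jog_arm(motion="0 0 0 0 0 -0.005 0.43;0 0 0 0 -0.025 -0.005 0.43;0 0 0 0 -0.05 -0.005 0.43;0 0 0 0 -0.05 -0.005 0.43;0 0 0 0 -0.05 -0.005 0.43")

```text
time_s: 5.58
ee_pos: [0.5285, 0.1209, 0.0879]
ee_rot: [0.866, 0.499, 0.002, 0.002]
contact_force: [6.1, -2.9, 12.2]
finger_gap: 0.0366
gripper_force: 6.4
```

Emit:
jog_arm(motion="0 0 0 0 -0.02 0 0.43;0 0 0 0 -0.04 0 0.43;0 0 0 0 -0.04 0 0.43;0 0 0 0 -0.04 0 0.43")

```text
time_s: 5.92
ee_pos: [0.5238, 0.1236, 0.088]
ee_rot: [0.867, 0.499, 0.003, 0.002]
contact_force: [7.1, -3.6, 12.4]
finger_gap: 0.0365
gripper_force: 6.5
```

Emit:
jog_arm(motion="0 0 0 0 -0.02 0 0.43;0 0 0 0 -0.02 0 0.43;0 0 0 0 -0.02 0 0.43;0 0 0 0 -0.02 0 0.43")

```text
time_s: 6.25
ee_pos: [0.5215, 0.1249, 0.088]
ee_rot: [0.867, 0.499, 0.003, 0.002]
contact_force: [7.7, -3.8, 12.7]
finger_gap: 0.0372
gripper_force: 6.6
```

Run:
```python
from h import *
c=r.camera('wrist'); im=c['color'][:,:,::-1].copy()
cv2.imwrite('pics/e.png',cv2.resize(im[150:330,130:370],(800,600),interpolation=cv2.INTER_CUBIC))
```

```text
(no output)
```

View pics/e.png

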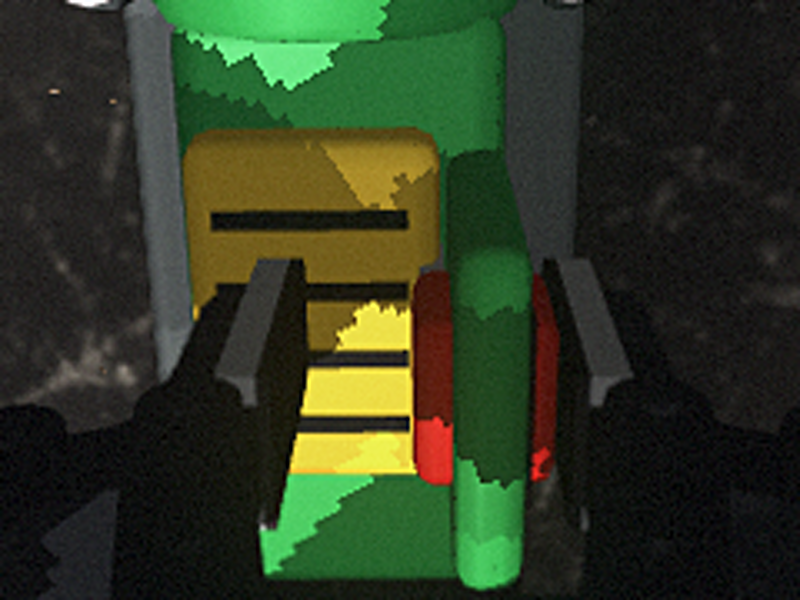

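The right finger (at crop 570,330) is on the red button, which now emerges on the inner side of the cheek (430,370); about 3–4 mm is still proud. The left finger holds the trigger down.

Emit:
jog_arm(motion="0 0 0 0 -0.015 0 0.43;0 0 0 0 -0.015 0 0.43;0 0 0 0 -0.015 0 0.43;0 0 0 0 -0.015 0 0.43")

```text
time_s: 6.63
ee_pos: [0.5198, 0.126, 0.088]
ee_rot: [0.867, 0.499, 0.003, 0.002]
contact_force: [8.3, -5.1, 11.8]
finger_gap: 0.0369
gripper_force: 6.6
```

Emit:
jog_arm(motion="0 0 0 0 -0.01 0 0.43;0 0 0 0 -0.01 0 0.43;0 0 0 0 -0.01 0 0.43;0 0 0 0 -0.01 0 0.43")

```text
time_s: 6.97
ee_pos: [0.519, 0.1264, 0.0881]
ee_rot: [0.867, 0.499, 0.003, 0.002]
contact_force: [10.5, -6.6, 11.2]
finger_gap: 0.0367
gripper_force: 7.9
```

Emit:
jog_arm(motion="0 0 0 0 -0.01 0 0.43;0 0 0 0 -0.01 0 0.43;0 0 0 0 -0.01 0 0.43;0 0 0 0 -0.01 0 0.43")

```text
time_s: 7.3
ee_pos: [0.5188, 0.1266, 0.0881]
ee_rot: [0.867, 0.498, 0.004, 0.003]
contact_force: [12.7, -8.1, 10.5]
finger_gap: 0.0365
gripper_force: 9.0
```

Run:
```python
from h import *
c=r.camera('wrist'); im=c['color'][:,:,::-1].copy()
cv2.imwrite('pics/f.png',cv2.resize(im[150:330,130:370],(800,600),interpolation=cv2.INTER_CUBIC))
```

```text
(no output)
```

View pics/f.png

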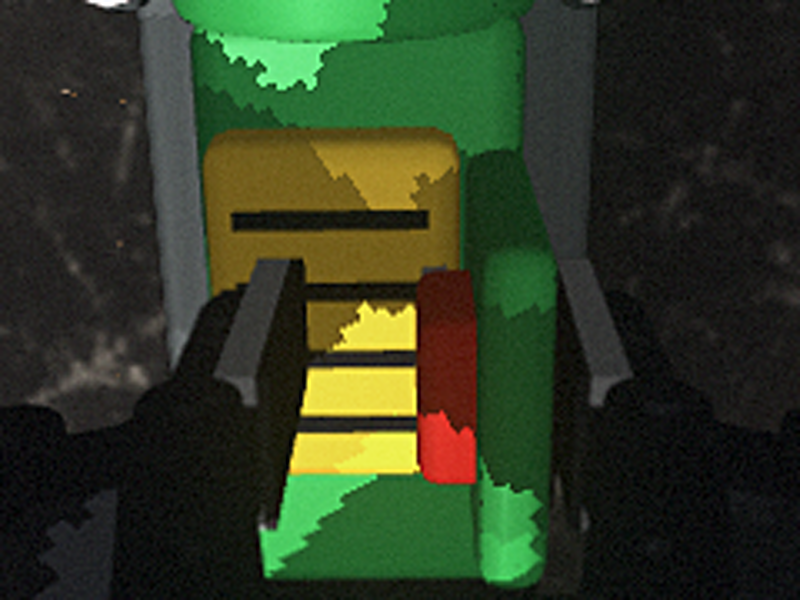

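The button is fully in: nothing red shows outside the cheek (570,400), and the force has risen at the stop. Now I ease up.

Emit:
jog_arm(motion="0 0 0 0 0 -0.01 0.43;0 0 0 0 0 -0.02 0.43;0 0 0 0 0 -0.03 0.43;0 0 0 0 0 -0.04 0.43;0 0 0 0 0 -0.05 0.43;0 0 0 0 0 -0.06 0.43;0 0 0 0 0 -0.06 0.43")

```text
time_s: 7.93
ee_pos: [0.5181, 0.1263, 0.096]
ee_rot: [0.867, 0.498, 0.003, 0.002]
contact_force: [15.1, -5.9, 0.2]
finger_gap: 0.0369
gripper_force: 9.1
```

Emit:
jog_arm(motion="0 0 0 0 0 -0.005 0.43;0 0 0 0 0 -0.01 0.43;0 0 0 0 0 -0.01 0.43;0 0 0 0 0 -0.01 0.43")

```text
time_s: 8.27
ee_pos: [0.5176, 0.126, 0.0968]
ee_rot: [0.867, 0.498, 0.002, 0.002]
contact_force: [15.1, -5.3, -7.1]
finger_gap: 0.0369
gripper_force: 8.0
```

Emit:
jog_arm(motion="0 0 0 0 0.02 -0.005 0.43;0 0 0 0 0.04 -0.01 0.43;0 0 0 0 0.06 -0.01 0.43;0 0 0 0 0.08 -0.01 0.43;0 0 0 0 0.08 -0.01 0.43;0 0 0 0 0.08 -0.01 0.43")

```text
time_s: 8.77
ee_pos: [0.5233, 0.1226, 0.0978]
ee_rot: [0.866, 0.5, -0.0, -0.0]
contact_force: [-0.1, -0.2, -0.5]
finger_gap: 0.0369
gripper_force: 0.0
```

Run:
```python
from h import *
c=r.camera('wrist'); im=c['color'][:,:,::-1].copy()
cv2.imwrite('pics/g.png',cv2.resize(im[150:330,130:370],(800,600),interpolation=cv2.INTER_CUBIC))
```

```text
(no output)
```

View pics/g.png

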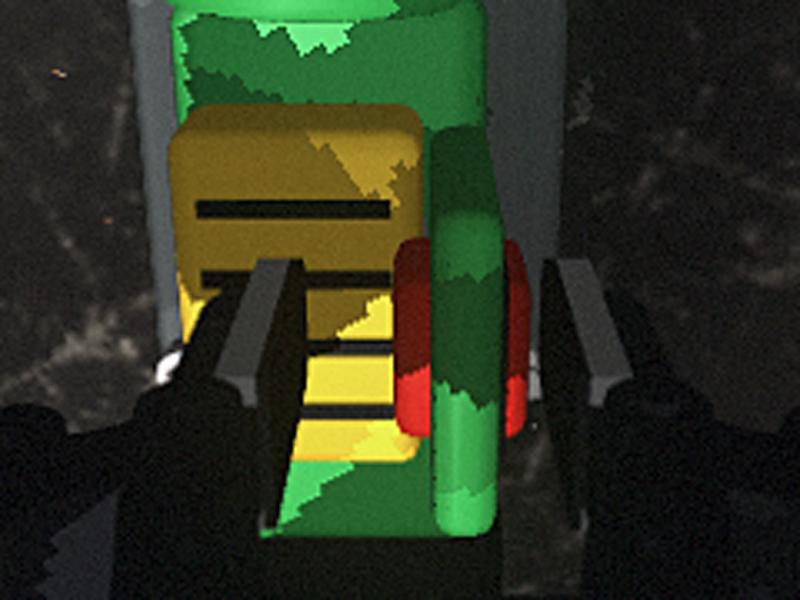

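The button stays in: red still shows inside the cheek at (412,340), and the finger at (570,330) stands clear of it. The force is zero and the trigger is held part-way. Retract straight up.

Emit:
jog_arm(motion="0 0 0 0 0 -0.1 0.43;0 0 0 0 0 -0.3 0.43;0 0 0 0 0 -0.5 0.43;0 0 0 0 0 -0.7 0.43;0 0 0 0 0 -0.7 0.43;0 0 0 0 0 -0.7 0.43")

```text
time_s: 9.32
ee_pos: [0.5243, 0.1232, 0.2045]
ee_rot: [0.866, 0.5, 0.002, 0.001]
contact_force: [0.8, -0.4, -0.6]
finger_gap: 0.0366
gripper_force: 0.0
```

Run:
```python
from h import *
c=r.camera('wrist'); im=c['color'][:,:,::-1].copy()
q=r.regions_of('trigger_top',c)[0]; v,u=np.nonzero(q['pixels'])
Z=[ray(c,a,depth=c['range_z'][a[1],a[0]])[2] for a in zip(u,v)]
print(len(Z),np.median(Z),r.state()['ee_pos'])
cv2.imwrite('pics/i.png',cv2.resize(im[110:230,160:320],(800,600),interpolation=cv2.INTER_CUBIC))
```

```text
2951 0.0882264638065729 [0.5230948  0.12233708 0.20226217]
```

View pics/i.png

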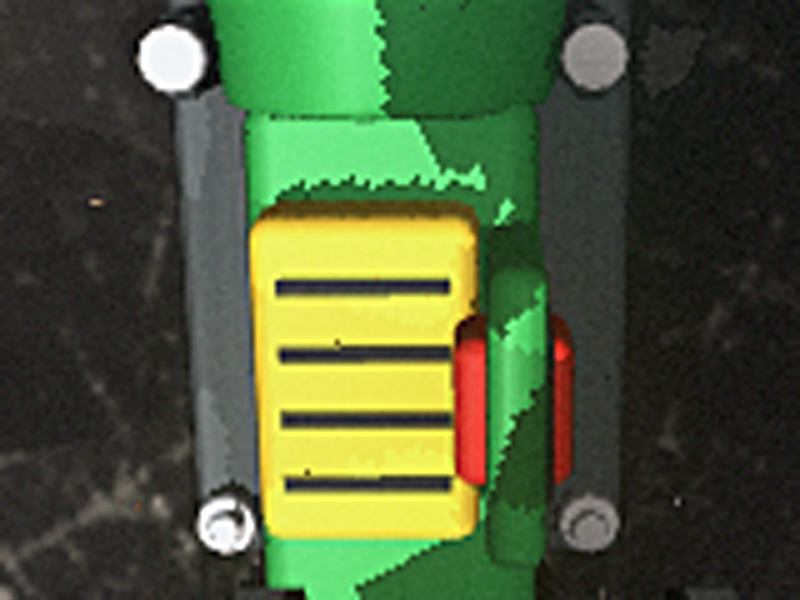

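The trigger top is at 88 mm (held by the lock), and the button shows on the inner side of the cheek (470,400), so it is in.

```bash
python3 -c "
from rig import r
print(r.hand_in())"
```

```text
the job is handed in; nothing more can be done
None
```

The job is handed in: the lock holds the trigger part-way down (its top measured at 88 mm), the button is still in, and the arm stands clear above the polisher; the hand-in gave no verdict.

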